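# Mount the whetstone, clamp it and hold the sharpener at third speed

### The arm

A 6-joint arm with a two-finger parallel gripper is mounted at the origin on a cart in front of the work surface, level with it; the furniture and walls round the work are solid. World frame = base frame: x ahead of the robot, y to its left, z up, the work surface at z = 0. Lengths are in m, angles in rad, forces in N, time in s.
With the tool pointing down it reaches from about 0.375 to 0.9 m from the base axis. Payload 3.1 kg.
Tool frame: the origin (TCP) lies midway between the tips of the shut fingers; the grasp point (between the pads) lies 19 mm behind it; z points along the fingers, y is the line along which they close (so a half turn about z gives the same grasp; the last joint's range is limited). The gripper opens to 87 mm and grips with 3 to 60 N. Pads are 19 mm wide; open, the fingers measure 117 mm over their backs; the gripper's body (75 mm by 190 mm) begins 51 mm behind the grasp point.
Start: joints at [1.075, 0.527, 1.433, -0, 1.181, -0.178], TCP at [0.195, 0.594, 0.223] pointing down, gripper open.
Joint ranges: [-3.08, 3.08], [-0.75, 2.2], [0.22, 2.44], [-1.43, 4.57], [0, 2.65], [-2.85, 2.85]. Speed limits (rad/s): [2.79, 2.79, 3.14, 3.14, 3.14, 3.14].

### API

Orientations are given as a unit quaternion [x, y, z, w].
In Python, from rig import status, imaging, order gives the robot as it stands.
- The arm moves only by the tool arm_command, never from a script. Its argument "deltas" is one flat list of numbers, 5 for each row, row after row: the opening, from -1 (shut) to 1 (fully open), so that 0 is half open, then the shift along the tool's x, y, z in m, then the turn about the tool's z in rad. In form: [gripper, tx, ty, tz, roll, gripper, tx, ty, tz, roll, ...]. A call has 1 to 12 rows; each row shifts and turns the commanded pose from where the row before left it, along the tool's axes as they then stand; what a row does not reach is not made up. A row lasts 1/8 s, in which the tool goes at most 62.5 mm and 10.7 degrees, less where a joint would pass 70% of its speed; a pose out of reach is approached as far as the arm can. A call with a gripper value outside its range is refused whole. The fingers move at their own pace and stop on an object; "newtons" is the grip in N (left out, the last holds). Time passes only in rows, so rows that do not move let the fingers close. It gives the time, the measured TCP pose, the force, the opening and the grip force at its end, in the units of the state.
- status.get_obs(): the state, without advancing time (a new reading comes with each control period).
- imaging.camera(name): name is "scene" or "top" or "wrist"; returns (picture, depth): 420x560x3 uint8, red, green, blue; 420x560 float32, m along the optical axis (not along the pixel's ray), 0 where there is no reading.
- imaging.camera_params(name): a dict with "intrinsics" (3x3 intrinsics, pixels), "camera_from_world" (4x4, takes a point from world to camera coordinates). Camera axes: x right, y up, looking along -z (the intrinsics and any distortion apply to the point x, -y, -z); pixel columns grow to the right and rows downward; lengths in m; the calibration is good to about 2 mm. A picture is of the moment at which its call begins: read the wrist's pose just before it. camera_params takes no time and is no camera call; for the wrist camera it gives the pose at the moment of the call.
- order.hand_in(): hands the job in; it is judged then, once.
The state is a dict: "time": time; "q": joint angles; "joint_velocities": joint speeds; "joint_torque": joint torques, N m; "position": TCP position; "tool_rot": TCP orientation; "ft_force": force on the tool from outside, world axes, zero at the start; "moment": the same for the moment, N m; "grip_width": finger opening in m; "grip_force": force on a finger pad.
Only numpy, scipy, OpenCV 4.12 (cv2) and the standard library are available. Lean on these libraries where they do the work, as an engineer would, in place of code of your own. Each camera call takes 0.05 s, during which the arm holds its last target. There are 200 camera calls.

### The job

Fit the flat whetstone to the sharpener and give it its trial run: lower the stone, hub upwards, down the spindle until it sits fully home on the drive flange, then lower the knurled clamp collar, wide rim downwards, down the spindle until it sits on the stone's hub; let neither of them fall. Then turn the spring-return speed dial clockwise past its first and second clicks to the third, at the end of its travel (the mark with three dots), and finish while still holding it there: it springs back to off if let go, so do not let go at the end. Leave the mug, the honey jar and the tin where they stand.

Things in the scene. Friction and masses are not known exactly. Their poses are not given: they have to be found in the camera images.
- sharpener: whetstone sharpener, fixed: round grey housing 152 mm across, steel splash tray (rim 132 mm across, 76 mm high), upright spindle in its middle; an 80 mm wide, 58 mm high control nose with the dial points along its -x to 168 mm; a knife rest bar at its +x side (73 mm out, 99 mm high). Origin: on the spindle's axis at the worktop, z up
- spindle_seat (a point): centre of the top of the drive flange (48 mm in diameter), 66 mm above the worktop: the stone's underside rests here. Axes as the sharpener's
- spindle_tip (a point): tip of the spindle, 138 mm above the worktop (72 mm above the flange). The spindle is 12 mm in diameter with a nose that tapers to 5 mm over the last 9 mm
- stone: grey whetstone wheel 100 mm across, 16 mm thick, bonded on a steel hub whose boss, to be gripped, is 40 mm across and stands from 18 to 38 mm above the underside. Bore 14.6 mm right through. Origin: centre of the underside, z up through the boss. 0.34 kg, give or take a fifth. Lies boss up on the worktop; goes on the spindle first
- collar: knurled aluminium clamp collar, 26 mm high: body 40 mm across above a wide rim, 46 mm across and 5 mm high, at the bottom. Bore 14.6 mm right through. Origin: centre of the underside, z up. 0.13 kg, give or take a fifth. Stands rim down on the worktop; home, it rests on the top of the stone's boss, 38 mm above the flange
- dial (a joint): angle of the speed dial, rad: 0 off, growing clockwise seen from above to the end stop at 1.26. Clicks at 0.30, 0.72 and 1.12; the third position lies beyond the third click, 1.17 to 1.26. A spring always turns it back to 0: about 0.045 N m at 0, 0.10 N m at the third position; each click adds up to 0.04 N m
- dial_grip (a point): middle of the dial's grip bar, on its upright axis, 84 mm above the worktop, 128 mm from the spindle along the sharpener's -x. Bar: black, 45 mm long, 12 mm wide, from 69 to 96 mm high, over a skirt 47 mm across. x axis along the bar to its pointer end; at 0 it is 0.63 rad anticlockwise (from above) of the sharpener's x axis, at 1.26 0.63 rad clockwise. z up
- faucet: tap, fixed, far side of the sink: column at about x 0.89, its arched spout reaches forward over the sink to x 0.68 at y 0, hanging down to 160 mm above the worktop; carry things past in front of it, nearer the robot
- mug: bystander: cream mug, 78 mm in diameter and 101 mm high, with a handle. Origin at its underside
- honey: bystander: honey jar with a screwed lid, 61 mm in diameter, 85 mm high. Origin: centre of its underside
- tin: bystander: round closed tin, 58 mm in diameter, 72 mm high. Origin: centre of its underside

How it is judged:
On the way, in this order (a step that is already met when the one before it is completed fails the run):
1. the stone sits home on the drive flange, the collar not yet on the spindle (horizontal distance between stone and spindle_seat below 0.003 m and z of stone in the frame of spindle_seat between -0.003 and 0.0025 m and angle between the z axis of stone and the z axis of sharpener, either way round below 0.06 rad and angle between stone's own z axis and vertical below 0.2 rad and horizontal distance between collar and spindle_seat above 0.03 m), for 0.2 s.
2. the collar sits home on the stone's hub and is released, the dial still off (horizontal distance between each of stone, collar and spindle_seat below 0.003 m and z of stone in the frame of spindle_seat between -0.003 and 0.0025 m and angle between the z axis of each of stone, collar and the z axis of sharpener, either way round below 0.06 rad and z of collar in the frame of spindle_seat between 0.035 and 0.0405 m and contact force between the fingers and collar below 0.1 N and value of joint dial below 0.2 rad), for 0.2 s.
3. the dial is turned past two clicks to the third (value of joint dial above 1.17 rad), for 0.3 s.
At the end, for the whole second after the job is handed in: The stone rests on the drive flange and the collar on the stone's hub, each within 3 mm of the spindle's axis and of its seat, level, at rest and free of the fingers; the dial stands still beyond its third click (1.17 rad or more) with the fingers holding it there (contact force over 0.5 N) (horizontal distance between each of stone, collar and spindle_seat below 0.003 m and z of stone in the frame of spindle_seat between -0.003 and 0.0025 m and angle between the z axis of each of stone, collar and the z axis of sharpener, either way round below 0.06 rad and z of collar in the frame of spindle_seat between 0.035 and 0.0405 m and angle between each of stone, collar's own z axis and vertical below 0.2 rad and contact force between the fingers and stone below 0.1 N and contact force between the fingers and collar below 0.1 N and value of joint dial above 1.17 rad and contact force between the fingers and dial above 0.5 N and velocity of joint dial between -0.1 and 0.1 rad/s and linear speed of each of stone, collar below 0.02 m/s); the arm keeps its last pose, push and grip.
It fails at once if the stone falls (let go and moving faster than 0.55 m/s, a drop of some 15 mm) (contact force between the fingers and stone below 0.05 N and linear speed of stone above 0.55 m/s).
It fails at once if the collar falls (let go and moving faster than 0.55 m/s, a drop of some 15 mm) (contact force between the fingers and collar below 0.05 N and linear speed of collar above 0.55 m/s).
It fails at once if a bystander is shifted by more than 30 mm (distance of any of mug, honey, tin from where it was at the start of the episode above 0.03 m).
It also fails if it takes over 72 s, if anything falls off the work surface, if the arm or the gripper's body presses on something with over 40 N, if the wrist force passes 120 N, or if a joint passes its speed limit or range.

## Working session

There is one attempt and no reset: what is moved stays moved. The work goes in short steps, Python scripts to look and compute and a tool call to move; the robot and the scene stay as the last step left them, time stands still between calls to the robot, and variables do not carry over. Pictures are saved under pics/ and viewed, at most 10 in all, crops included, and the job is handed in when it is done.

Besides the shell and the picture viewer there is one more tool, called after "Request:" in YAML: its name, and indented under it one key for each argument. arm_command: Moves the arm, as the interface text tells. Its arguments: {"type":"object","properties":{"deltas":{"type":"array"},"newtons":{"type":"number"}},"required":["deltas"]}

```bash
mkdir -p pics
cat > h.py <<'E'
import numpy as np, cv2
from rig import status, imaging, order
def shot(name,tag=None):
    P=imaging.camera_params(name); im,d=imaging.camera(name)
    if tag:
        cv2.imwrite(f'pics/{tag}.png',im[:,:,::-1]); np.savez(f'pics/{tag}.npz',im=im,d=d,K=P['intrinsics'],T=P['camera_from_world'])
    return im,d,np.array(P['intrinsics']),np.array(P['camera_from_world'])
def load(tag):
    z=np.load(f'pics/{tag}.npz'); return z['im'],z['d'],z['K'],z['T']
def cloud(d,K,T):
    v,u=np.mgrid[:d.shape[0],:d.shape[1]]
    p=np.stack([(u-K[0,2])/K[0,0]*d,-(v-K[1,2])/K[1,1]*d,-d],-1)
    W=np.linalg.inv(T); w=p@W[:3,:3].T+W[:3,3]; w[d<=0]=np.nan; return w
def ray(u,v,z,K,T):
    W=np.linalg.inv(T); r=W[:3,:3]@np.array([(u-K[0,2])/K[0,0],-(v-K[1,2])/K[1,1],-1]); c=W[:3,3]
    return c+r*(z-c[2])/r[2]
def pix(p,K,T):
    c=T[:3,:3]@np.array(p)+T[:3,3]; return K[0,2]-K[0,0]*c[0]/c[2], K[1,2]+K[1,1]*c[1]/c[2]
E
python3 - <<'E'
from h import *
o=status.get_obs(); print(o)
for n in('top','scene'):
    im,d,K,T=shot(n,n); print(n,K,np.linalg.inv(T)[:3],imaging.camera_params(n).keys())
a=cv2.imread('pics/top.png');b=cv2.imread('pics/scene.png')
E
```

```text
{'time': 0.0, 'q': array([ 1.07550526e+00,  5.28445489e-01,  1.43389490e+00, -1.76662502e-05,
        1.18140072e+00, -1.78489425e-01]), 'joint_velocities': array([ 4.02589577e-04,  2.48668415e-04, -1.59147657e-04,  1.41031078e-03,
       -5.08954991e-04,  3.71113858e-05]), 'joint_torque': array([ 8.24344243e-04, -4.40035915e+01, -1.76596177e+01,  6.35028072e-02,
        5.80092939e-02, -1.37900233e-04]), 'position': array([0.19432315, 0.59325413, 0.2215867 ]), 'tool_rot': array([ 1.57735841e-01,  9.87480760e-01, -1.01653914e-03, -3.47379766e-04]), 'ft_force': array([ 0.75557971, -0.3313406 ,  0.20044816]), 'moment': array([ 0.01648694, -0.0164617 , -0.00770898]), 'grip_force': 0.0, 'grip_width': 0.0872609205477114}
top [[497.68754341   0.         281.19246733]
 [  0.         497.68754341 201.68468834]
 [  0.           0.           1.        ]] [[-2.71158697e-02  9.76828449e-01 -2.12299109e-01  2.44411816e-01]
 [-9.99621926e-01 -2.74644322e-02  1.30749099e-03  3.98948411e-02]
 [-4.55348008e-03  2.12254298e-01  9.77203857e-01  1.77751305e+00]] dict_keys(['intrinsics', 'camera_from_world'])
scene [[508.66983343   0.         281.83684143]
 [  0.         508.66983343 209.33688983]
 [  0.           0.           1.        ]] [[ 0.68310853  0.3780893  -0.62482895 -0.59953824]
 [-0.73030909  0.34969544 -0.58682343 -1.0758289 ]
 [-0.00337182  0.85718235  0.51500199  1.03226207]] dict_keys(['intrinsics', 'camera_from_world'])
```

View pics/top.png

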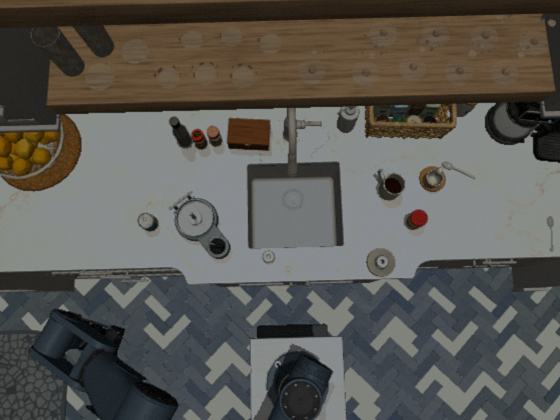

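View pics/scene.png

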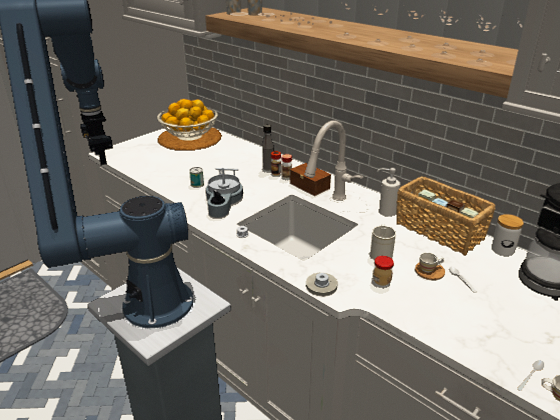

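The top view shows the sharpener at about (197,218), with its dial at (217,245). The collar is at (268,257), the stone at (381,262), the honey jar at (418,219), the mug at (391,185) and the tin at (148,222). The scene view agrees. Next I'll measure positions with depth.

Run:
```python
from h import *
for n in('top','scene'):
    im,d,K,T=load(n); w=cloud(d,K,T); 
    def rep(nm,c,r,zlo,zhi,R):
        u,v=map(int,pix(c,K,T)); 
        m=(np.hypot(w[...,0]-c[0],w[...,1]-c[1])<R)&(w[...,2]>zlo)&(w[...,2]<zhi)
        if m.sum()<5: print(n,nm,'few',m.sum());return
        p=w[m]; (cx,cy),rr=cv2.minEnclosingCircle(p[:,:2].astype(np.float32)); print(n,nm,m.sum(),p.mean(0).round(4),'circ',round(cx,4),round(cy,4),round(rr,4),'z',p[:,2].min().round(4),p[:,2].max().round(4))
    if n=='top':
        C={k:w[v,u] for k,(u,v) in dict(sh=(197,217),dial=(217,245),collar=(268,256),stone=(381,262),honey=(418,219),mug=(391,185),tin=(148,222)).items()}
        for k in C:print(k,C[k].round(3))
    c=C['stone'];rep('stone',c,0,.012,.022,.075);rep('boss',c,0,.03,.045,.04)
    c=C['collar'];rep('collar',c,0,.018,.03,.04);rep('collar all',c,0,.004,.03,.04)
    c=C['sh'];rep('tray',c,0,.07,.08,.09);rep('spin',c,0,.1,.14,.05);rep('flange',c,0,.06,.069,.04)
    c=C['dial'];rep('bar',c,0,.085,.1,.04);rep('skirt',c,0,.062,.08,.04)
    for k,h in(('honey',.085),('mug',.1),('tin',.072)): rep(k,C[k],0,h-.01,h+.01,.06)
im,d,K,T=load('top')
big=np.hstack([cv2.resize(im[170:275,u:u+70],None,fx=4,fy=4,interpolation=cv2.INTER_CUBIC) for u in(170,346)]+[cv2.resize(im[230:283,240:300],None,fx=4,fy=4)[:420].copy() if 0 else np.zeros((420,1,3),np.uint8)])
cv2.imwrite('pics/z1.png',big[:,:,::-1])
```

```text
sh [0.569 0.333 0.068]
dial [0.466 0.26  0.094]
collar [0.433 0.09  0.001]
stone [ 0.401 -0.311  0.   ]
honey [ 0.538 -0.433  0.085]
mug [ 0.669 -0.356  0.052]
tin [0.556 0.504 0.069]
top stone 384 [ 0.4004 -0.3075  0.0172] circ 0.3919 -0.308 0.0662 z 0.012 0.022
top boss 91 [ 0.4007 -0.3076  0.0386] circ 0.3997 -0.3083 0.0214 z 0.0306 0.0446
top collar 68 [0.4312 0.0876 0.0249] circ 0.4313 0.0881 0.0203 z 0.0183 0.0298
top collar all 142 [0.4288 0.0886 0.0159] circ 0.4334 0.09 0.0397 z 0.0042 0.0298
top tray 126 [0.5669 0.3439 0.0747] circ 0.5728 0.3447 0.0719 z 0.0701 0.0799
top spin 17 [0.5665 0.3406 0.1227] circ 0.5668 0.3412 0.0054 z 0.1008 0.1394
top flange 106 [0.5662 0.3355 0.0644] circ 0.569 0.3299 0.0378 z 0.06 0.0688
top bar 46 [0.4672 0.263  0.0951] circ 0.4682 0.264 0.0229 z 0.0868 0.0995
top skirt 149 [0.4657 0.2621 0.0675] circ 0.4658 0.2615 0.0379 z 0.0621 0.0784
top honey 243 [ 0.5434 -0.4355  0.085 ] circ 0.5439 -0.4356 0.0309 z 0.0752 0.0936
top mug 135 [ 0.6697 -0.351   0.0976] circ 0.6716 -0.3469 0.0513 z 0.09 0.1098
top tin 216 [0.5634 0.5121 0.07  ] circ 0.5636
[... 299 characters left out ...]
 [0.4213 0.0839 0.0175] circ 0.4201 0.0878 0.0277 z 0.004 0.0275
scene tray 97 [0.5666 0.3437 0.0734] circ 0.5683 0.343 0.0804 z 0.0701 0.08
scene spin 23 [0.5611 0.3391 0.1196] circ 0.5632 0.3388 0.0116 z 0.1029 0.1342
scene flange 44 [0.558  0.3385 0.0641] circ 0.5656 0.3388 0.0275 z 0.06 0.0683
scene bar 29 [0.4582 0.259  0.0922] circ 0.4597 0.259 0.0262 z 0.0851 0.0995
scene skirt 64 [0.4555 0.2572 0.0681] circ 0.4606 0.258 0.0293 z 0.0622 0.0795
scene honey 210 [ 0.5357 -0.4393  0.0818] circ 0.5407 -0.4404 0.0359 z 0.0751 0.0876
scene mug 120 [ 0.6582 -0.3578  0.095 ] circ 0.6645 -0.3527 0.0504 z 0.0901 0.1014
scene tin 82 [0.5569 0.5108 0.0671] circ 0.5566 0.5072 0.0372 z 0.0621 0.0749
```

View pics/z1.png

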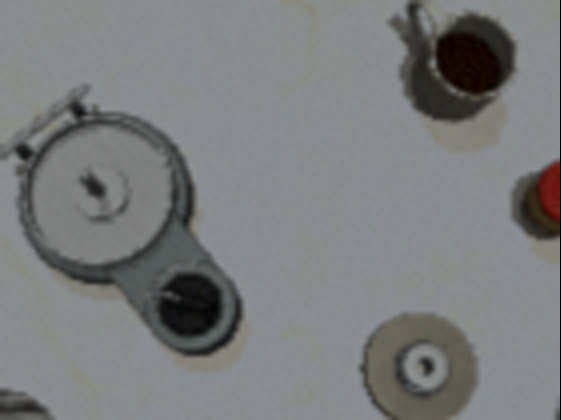

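```bash
cat >> h.py <<'E'
def pose():
    o=status.get_obs(); x,y,z,w=o['tool_rot']; 
    from scipy.spatial.transform import Rotation as R
    M=R.from_quat(o['tool_rot']).as_matrix(); return o,np.array(o['position']),np.arctan2(M[1,0],M[0,0]),M
def plan(p0,yaw0,p1,yaw1,step=.06,droll=.18):
    """rows (tx,ty,tz,roll) for tool-down, translation in tool axes as they stand"""
    p0,p1=np.array(p0,float),np.array(p1,float); dy=(yaw0-yaw1+np.pi)%(2*np.pi)-np.pi
    n=max(1,int(np.ceil(max(np.linalg.norm(p1-p0)/step,abs(dy)/droll)))); d=(p1-p0)/n; yaw=yaw0
    for i in range(n):
        c,s=np.cos(yaw),np.sin(yaw); print(np.round([c*d[0]+s*d[1], s*d[0]-c*d[1], -d[2], dy/n],4).tolist()); yaw-=dy/n
E
python3 - <<'E'
from h import *
o,p,yaw,M=pose(); print(p,yaw); T=np.array(imaging.camera_params('wrist')['camera_from_world']); W=np.linalg.inv(T)
print('cam in tool',M.T@(W[:3,3]-p),'\n',M.T@W[:3,:3]); print(imaging.camera_params('wrist')['intrinsics'])
plan(p,yaw,[.48,.27,.33],yaw)
print(np.pi/2+.55-yaw)
E
```

```text
[0.19437152 0.59332484 0.22168438] 2.8247913433013503
cam in tool [ 0.07241458  0.00081703 -0.16294875] 
 [[ 1.76210176e-04  9.63978970e-01  2.65978410e-01]
 [ 9.99999739e-01  1.66500116e-05 -7.22842096e-04]
 [-7.01233122e-04  2.65978468e-01 -9.63978715e-01]]
[[294.09959633   0.         282.80267564]
 [  0.         294.09959633 208.96628876]
 [  0.           0.           1.        ]]
[-0.0465, -0.0273, -0.0135, 0.0]
[-0.0465, -0.0273, -0.0135, 0.0]
[-0.0465, -0.0273, -0.0135, 0.0]
[-0.0465, -0.0273, -0.0135, 0.0]
[-0.0465, -0.0273, -0.0135, 0.0]
[-0.0465, -0.0273, -0.0135, 0.0]
[-0.0465, -0.0273, -0.0135, 0.0]
[-0.0465, -0.0273, -0.0135, 0.0]
-0.7039950165064539
```

Request:
arm_command:
  deltas: [1,-0.0465,-0.0273,-0.0135,0,1,-0.0465,-0.0273,-0.0135,0,1,-0.0465,-0.0273,-0.0135,0,1,-0.0465,-0.0273,-0.0135,0,1,-0.0465,-0.0273,-0.0135,0,1,-0.0465,-0.0273,-0.0135,0,1,-0.0465,-0.0273,-0.0135,0,1,-0.0465,-0.0273,-0.0135,0,1,0,0,0,0,1,0,0,0,0]

```text
time: 1.35
position: [0.4794, 0.2704, 0.3299]
tool_rot: [0.158, 0.987, -0.0, -0.001]
ft_force: [-0.3, 0.7, -0.9]
grip_width: 0.0869
grip_force: 0.0
```

Run:
```python
from h import *
o,p,yaw,M=pose(); print(o['time'],p,yaw,o['joint_velocities'].round(3))
im,d,K,T=shot('wrist','w1'); print(pix([.5665,.341,.138],K,T),pix([.467,.263,.096],K,T))
```

```text
1.35 [0.4794051  0.27038009 0.32990548] 2.8240394863443696 [ 0.029 -0.001  0.012 -0.     0.    -0.001]
(np.float64(355.48746148158364), np.float64(235.71308577653826)) (np.float64(274.0623464654506), np.float64(176.23408947061967))
```

View pics/w1.png

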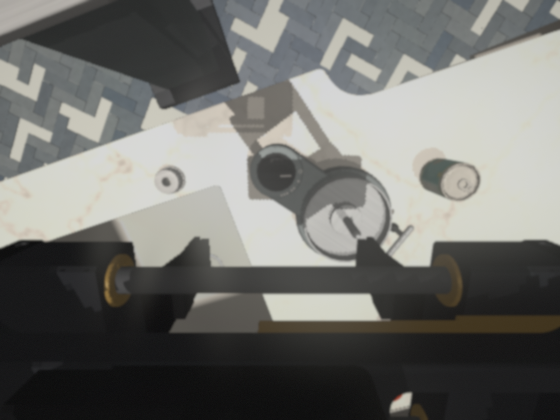

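The wrist view shows the spindle tip at about (357,235) and its base at (342,215). The dial is at (276,172) and the collar at (169,180). The spindle and dial match the predicted pixels within a few pixels, so I'm moving on to the stone.

Run:
```python
from h import *
plan([.48,.27,.33],2.825,[.40,-.308,.14],2.825)
```

```text
[-0.0094, -0.0522, 0.0173, 0.0]
[-0.0094, -0.0522, 0.0173, 0.0]
[-0.0094, -0.0522, 0.0173, 0.0]
[-0.0094, -0.0522, 0.0173, 0.0]
[-0.0094, -0.0522, 0.0173, 0.0]
[-0.0094, -0.0522, 0.0173, 0.0]
[-0.0094, -0.0522, 0.0173, 0.0]
[-0.0094, -0.0522, 0.0173, 0.0]
[-0.0094, -0.0522, 0.0173, 0.0]
[-0.0094, -0.0522, 0.0173, 0.0]
[-0.0094, -0.0522, 0.0173, 0.0]
```

Request:
arm_command:
  deltas: [1,-0.0094,-0.0522,0.0173,0,1,-0.0094,-0.0522,0.0173,0,1,-0.0094,-0.0522,0.0173,0,1,-0.0094,-0.0522,0.0173,0,1,-0.0094,-0.0522,0.0173,0,1,-0.0094,-0.0522,0.0173,0,1,-0.0094,-0.0522,0.0173,0,1,-0.0094,-0.0522,0.0173,0,1,-0.0094,-0.0522,0.0173,0,1,-0.0094,-0.0522,0.0173,0,1,-0.0094,-0.0522,0.0173,0,1,0,0,0,0]

```text
time: 2.9
position: [0.3997, -0.3095, 0.1389]
tool_rot: [0.159, 0.987, -0.0, -0.0]
ft_force: [-0.3, 0.4, -0.8]
grip_width: 0.0869
grip_force: 0.0
```

Run:
```python
from h import *
o,p,yaw,M=pose(); print(o['time'],p,yaw,o['joint_velocities'].round(3))
im,d,K,T=shot('wrist','w2'); w=cloud(d,K,T)
print(pix([.398,-.308,.038],K,T))
n=np.hypot(w[...,0]-.398,w[...,1]+.308)
for lo,hi,R in((.03,.046,.035),(.010,.022,.06)):
    m=(n<R)&(w[...,2]>lo)&(w[...,2]<hi); q=w[m]; print(m.sum(),np.nanmedian(q[:,2]),cv2.minEnclosingCircle(q[:,:2].astype(np.float32)))
```

```text
2.9 [ 0.3996618  -0.30951779  0.13893134] 2.8224236379862826 [ 0.055 -0.041  0.059  0.023  0.044  0.022]
(np.float64(282.6635030530975), np.float64(206.42807788627238))
1259 0.03897340202739019 ((0.3994968831539154, -0.3074786365032196), 0.02000107429921627)
6100 0.01701222412590525 ((0.3996715545654297, -0.307441383600235), 0.049991633743047714)
```

View pics/w2.png

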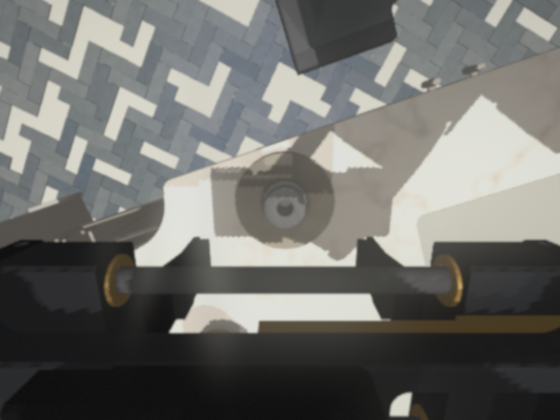

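The stone lies under the gripper. The boss is at pixel (285,207), which puts its centre at (0.3996,-0.3075), and both radii come out right. I'll grip once lightly to centre it, turn a quarter, then grip firmly.

Request:
arm_command:
  deltas: [1,0,0,0.04,0,0.6,0,0,0.04,0,0.6,0,0,0.03,0,0.6,0,0,0.01,0,0.6,0,0,0,0,-0.4,0,0,0,0,-0.4,0,0,0,0,-0.4,0,0,0,0,-0.4,0,0,0,0]
  newtons: 6

```text
time: 4.08
position: [0.3996, -0.3078, 0.0207]
tool_rot: [0.158, 0.987, -0.0, 0.0]
ft_force: [-0.1, 0.1, 3.3]
grip_width: 0.0398
grip_force: 6.0
```

Request:
arm_command:
  deltas: [0.2,0,0,-0.001,0,0.2,0,0,0,0,0.2,0,0,0,0.1745,0.2,0,0,0,0.1745,0.2,0,0,0,0.1745,0.2,0,0,0,0.1745,0.2,0,0,0,0.1745,0.2,0,0,0,0.1745,0.2,0,0,0,0.1745,0.2,0,0,0,0.1745,0.2,0,0,0,0.1745,0.2,0,0,0,0]

```text
time: 5.58
position: [0.3994, -0.3073, 0.0211]
tool_rot: [0.809, 0.588, -0.0, -0.0]
ft_force: [0.2, -0.6, 0.4]
grip_width: 0.0524
grip_force: 0.0
```

Request:
arm_command:
  deltas: [-0.4,0,0,0,0,-0.4,0,0,0,0,-0.4,0,0,0,0,-0.4,0,0,0,0]
  newtons: 40

```text
time: 6.08
position: [0.3996, -0.3075, 0.0212]
tool_rot: [0.81, 0.587, 0.0, 0.0]
ft_force: [0.5, -0.4, -0.9]
grip_width: 0.039
grip_force: 40.0
```

Run:
```python
from h import *
o,p,yaw,M=pose(); print(o['time'],p,yaw,o['ft_force'])
plan([.40,-.308,.12],1.255,[.54,.32,.26],1.255)
```

```text
6.075 [ 0.39960258 -0.30750401  0.02123157] 1.2546776680859744 [ 0.53873546 -0.38827604 -0.92612273]
[0.0582, -0.0056, -0.0127, 0.0]
[0.0582, -0.0056, -0.0127, 0.0]
[0.0582, -0.0056, -0.0127, 0.0]
[0.0582, -0.0056, -0.0127, 0.0]
[0.0582, -0.0056, -0.0127, 0.0]
[0.0582, -0.0056, -0.0127, 0.0]
[0.0582, -0.0056, -0.0127, 0.0]
[0.0582, -0.0056, -0.0127, 0.0]
[0.0582, -0.0056, -0.0127, 0.0]
[0.0582, -0.0056, -0.0127, 0.0]
[0.0582, -0.0056, -0.0127, 0.0]
```

Run:
```python
from h import *
plan([.40,-.308,.12],1.255,[.538,.256,.21],1.255)
im,d,K,T=load('w1'); w=cloud(d,K,T)
m=(np.hypot(w[...,0]-.566,w[...,1]-.341)<.03)
for lo,hi in((.075,.095),(.095,.115),(.115,.13),(.13,.145)):
    q=w[m&(w[...,2]>lo)&(w[...,2]<hi)]; print(lo,len(q),q.mean(0) if len(q) else '')
```

```text
[0.0579, -0.0044, -0.009, 0.0]
[0.0579, -0.0044, -0.009, 0.0]
[0.0579, -0.0044, -0.009, 0.0]
[0.0579, -0.0044, -0.009, 0.0]
[0.0579, -0.0044, -0.009, 0.0]
[0.0579, -0.0044, -0.009, 0.0]
[0.0579, -0.0044, -0.009, 0.0]
[0.0579, -0.0044, -0.009, 0.0]
[0.0579, -0.0044, -0.009, 0.0]
[0.0579, -0.0044, -0.009, 0.0]
0.075 36 [0.56275129 0.34182682 0.08508384]
0.095 47 [0.56271738 0.3416832  0.10491195]
0.115 42 [0.56309395 0.34130914 0.12265   ]
0.13 59 [0.56528217 0.34268961 0.13468721]
```

Request:
arm_command:
  deltas: [-0.4,0,0,-0.01,0,-0.4,0,0,-0.03,0,-0.4,0,0,-0.03,0,-0.4,0,0,-0.03,0]

```text
time: 6.58
position: [0.3989, -0.3066, 0.1223]
tool_rot: [0.81, 0.587, -0.0, -0.001]
ft_force: [-0.2, -0.6, -3.6]
grip_width: 0.0389
grip_force: 40.0
```

Request:
arm_command:
  deltas: [-0.4,0.0579,-0.0044,-0.009,0,-0.4,0.0579,-0.0044,-0.009,0,-0.4,0.0579,-0.0044,-0.009,0,-0.4,0.0579,-0.0044,-0.009,0,-0.4,0.0579,-0.0044,-0.009,0,-0.4,0.0579,-0.0044,-0.009,0,-0.4,0.0579,-0.0044,-0.009,0,-0.4,0.0579,-0.0044,-0.009,0,-0.4,0.0579,-0.0044,-0.009,0,-0.4,0.0579,-0.0044,-0.009,0,-0.4,0,0,0,0,-0.4,0,0,0,0]

```text
time: 8.07
position: [0.5363, 0.2563, 0.2106]
tool_rot: [0.809, 0.587, -0.002, -0.0]
ft_force: [0.2, 0.3, -3.9]
grip_width: 0.0388
grip_force: 40.0
```

Run:
```python
from h import *
o,p,yaw,M=pose(); print(o['time'],p,yaw,o['joint_velocities'].round(3))
im,d,K,T=shot('wrist','w3'); w=cloud(d,K,T)
print('cam',np.linalg.inv(T)[:3,3],pix([.567,.342,.138],K,T))
m=(np.hypot(w[...,0]-.567,w[...,1]-.342)<.02)
for lo,hi in((.075,.1),(.1,.125),(.125,.132),(.132,.145)):
    q=w[m&(w[...,2]>lo)&(w[...,2]<hi)]; print(lo,len(q),q.mean(0).round(4) if len(q) else '')
n=np.hypot(w[...,0]-.567,w[...,1]-.342)
for lo,hi,R in((.072,.080,.072),(.060,.070,.028)):
    q=w[(n<R)&(w[...,2]>lo)&(w[...,2]<hi)]; print(len(q),np.median(q[:,2]),cv2.minEnclosingCircle(q[:,:2].astype(np.float32)))
```

```text
8.075 [0.53626353 0.25626199 0.21062959] 1.2555230718282482 [-0.029 -0.005  0.017  0.001 -0.005  0.001]
cam [0.55900913 0.32590317 0.37341654] (np.float64(286.2927921654665), np.float64(103.63867182247047))
0.075 16 [0.5658 0.3391 0.0869]
0.1 17 [0.5655 0.3392 0.1129]
0.125 54 [0.5671 0.3428 0.1305]
0.132 137 [0.5674 0.3434 0.1361]
1609 0.07630737639719304 ((0.5675321817398071, 0.343831866979599), 0.06605534255504608)
1676 0.06668880367708924 ((0.5677734613418579, 0.3438171446323395), 0.02393662929534912)
```

View pics/w3.png

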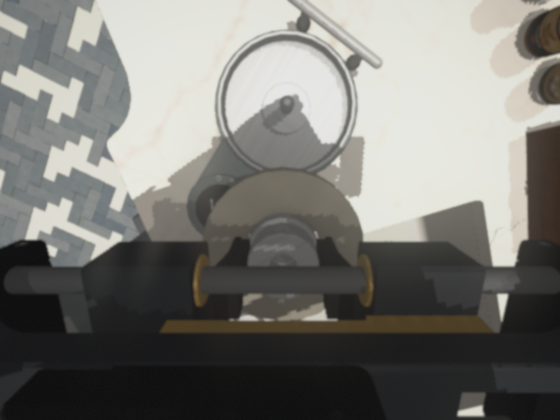

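The view shows the spindle tip at (287,103) inside the tray, which is centred near (287,103) too. The tray and flange circles come out at the right radii and give the axis at (0.5677,0.3438). The stone is held below it in the picture.

Request:
arm_command:
  deltas: [-0.4,0.031,0.0009,0,0,-0.4,0.031,0.0009,0.01,0,-0.4,0.0308,0.0009,0.02,0,-0.4,0,0,0.012,0,-0.4,0,0,0,0,-0.4,0,0,0,0]

```text
time: 8.88
position: [0.5694, 0.3425, 0.1696]
tool_rot: [0.81, 0.586, -0.0, 0.0]
ft_force: [1.4, -0.8, -3.7]
grip_width: 0.0391
grip_force: 40.0
```

Run:
```python
from h import *
o,p,yaw,M=pose(); print(o['time'],p,yaw,o['joint_velocities'].round(3),o['ft_force'],np.degrees(np.arccos(-M[2,2])))
plan(p,yaw,[.5676,.3437,p[2]],yaw)
```

```text
8.875 [0.56938768 0.34246859 0.16964006] 1.252673148373378 [ 0.004 -0.009 -0.015  0.    -0.002  0.001] [ 1.4121158  -0.77439409 -3.68532889] 0.02736630946365274
[0.0006, -0.0021, -0.0, 0.0]
```

Run:
```python
from h import *
for i in range(6):
    imaging.camera('wrist'); o,p,yaw,M=pose(); T=np.array(imaging.camera_params('wrist')['camera_from_world'])
    print(p.round(4),round(yaw,4),o['q'].round(4),(np.linalg.inv(T)[:3,3]-p).round(4))
im,d,K,T=shot('wrist','w4'); w=cloud(d,K,T)
n=np.hypot(w[...,0]-p[0],w[...,1]-p[1])
for zz,R in((.187,.03),(.165,.06)):
    m=(n<R)&(abs(w[...,2]-zz)<.006); q=w[m]; print(m.sum(),np.median(q[:,2]),q.mean(0),cv2.minEnclosingCircle(q[:,:2].astype(np.float32)))
cv2.imwrite('pics/c4.png',cv2.resize(im[150:350,180:390],None,fx=3,fy=3)[:,:,::-1])
```

```text
[0.5697 0.3428 0.17  ] 1.2528 [ 3.7400e-01  6.3820e-01  1.3755e+00 -2.0000e-04  1.1273e+00  6.9210e-01] [0.0224 0.0693 0.163 ]
[0.5698 0.343  0.1702] 1.253 [ 3.7430e-01  6.3810e-01  1.3751e+00 -1.0000e-04  1.1272e+00  6.9210e-01] [0.0223 0.0693 0.163 ]
[0.5698 0.3433 0.1703] 1.2533 [ 3.7460e-01  6.3810e-01  1.3749e+00 -1.0000e-04  1.1272e+00  6.9220e-01] [0.0222 0.0693 0.163 ]
[0.5697 0.3435 0.1702] 1.2536 [ 3.7490e-01  6.3830e-01  1.3748e+00 -1.0000e-04  1.1272e+00  6.9210e-01] [0.0222 0.0693 0.163 ]
[0.5697 0.3436 0.1701] 1.2538 [ 0.3751  0.6385  1.3747 -0.      1.1272  0.6922] [0.0222 0.0693 0.163 ]
[0.5696 0.3437 0.1699] 1.2539 [ 0.3753  0.6387  1.3747 -0.      1.1272  0.6922] [0.0223 0.0693 0.163 ]
2374 0.18739341059178188 [0.57241196 0.35289636 0.18708096] ((0.572284460067749, 0.3520947992801666), 0.027624396607279778)
10830 0.16553748232642035 [0.57403049 0.35784311 0.16545004] ((0.5697260499000549, 0.34471896290779114), 0.049902595579624176)
```

View pics/c4.png

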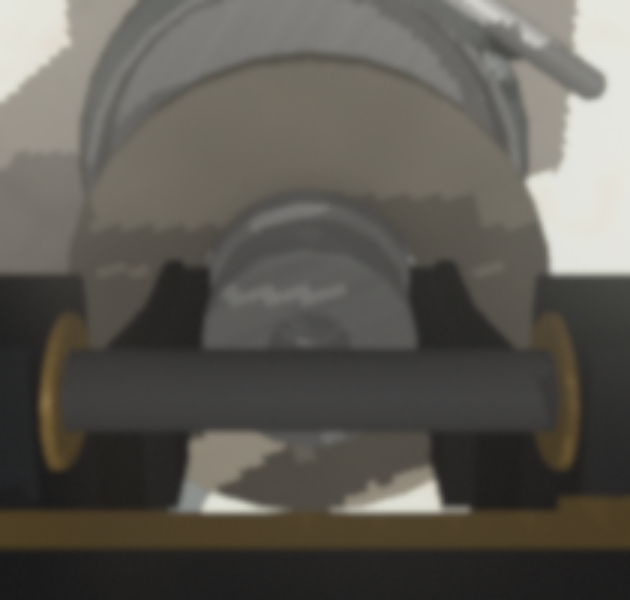

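The crop shows the stone held level with the boss between the pads, and the tray behind it. The arm settles slowly, over about half a second. It sits 2 mm off in x, so I'll correct that and descend towards the nose.

Request:
arm_command:
  deltas: [-0.4,-0.0006,-0.0019,0,0,-0.4,0,0,0.005,0,-0.4,0,0,0.005,0,-0.4,0,0,0,0,-0.4,0,0,0,0,-0.4,0,0,0,0,-0.4,0,0,0,0]

```text
time: 10.1
position: [0.5675, 0.344, 0.1594]
tool_rot: [0.81, 0.587, 0.0, 0.0]
ft_force: [-0.1, -0.5, -3.7]
grip_width: 0.0387
grip_force: 40.0
```

Run:
```python
from h import *
im,d,K,T=shot('wrist','w5'); w=cloud(d,K,T)
n=np.hypot(w[...,0]-.5676,w[...,1]-.3437)
for lo,hi,R in((.073,.080,.072),):
    q=w[(n<R)&(w[...,2]>lo)&(w[...,2]<hi)]; 
    far=q[np.hypot(q[:,0]-.5676,q[:,1]-.3437)>.060]; r=np.c_[2*far[:,:2],np.ones(len(far))]; s=np.linalg.lstsq(r,(far[:,:2]**2).sum(1),rcond=None)[0]; print(len(far),s[:2],np.sqrt(s[2]+s[:2]@s[:2]),cv2.minEnclosingCircle(q[:,:2].astype(np.float32)))
o,p,yaw,M=pose(); print(o['time'],p,yaw,o['joint_velocities'].round(3),o['ft_force'])
```

```text
879 [0.56771729 0.34412897] 0.06385094053089596 ((0.5689499378204346, 0.3470434844493866), 0.06542778015136719)
10.15 [0.56741946 0.34396455 0.15941561] 1.2543006599108646 [ 0.     0.     0.002 -0.001 -0.    -0.003] [-0.12994709 -0.21999463 -3.81192198]
```

Request:
arm_command:
  deltas: [-0.4,0,0,0.005,0,-0.4,0,0,0.005,0,-0.4,0,0,0.005,0,-0.4,0,0,0,0]

```text
time: 10.65
position: [0.5668, 0.3437, 0.1434]
tool_rot: [0.81, 0.587, -0.001, -0.0]
ft_force: [0.4, 0.4, -3.2]
grip_width: 0.039
grip_force: 40.0
```

Past the taper with no contact force, so I'm continuing down.

Request:
arm_command:
  deltas: [-0.4,0,0,0.01,0,-0.4,0,0,0.01,0,-0.4,0,0,0.01,0,-0.4,0,0,0.01,0,-0.4,0,0,0.008,0,-0.4,0,0,0.004,0,-0.4,0,0,0,0,-0.4,0,0,0,0]

```text
time: 11.65
position: [0.5677, 0.3441, 0.0927]
tool_rot: [0.81, 0.587, 0.0, 0.0]
ft_force: [0.3, 0.6, -3.0]
grip_width: 0.0387
grip_force: 40.0
```

Request:
arm_command:
  deltas: [-0.4,0,0,0.003,0,-0.4,0,0,0.002,0,-0.4,0,0,0.001,0,-0.4,0,0,0,0,-0.4,0,0,0,0,-0.4,0,0,0,0]

```text
time: 12.4
position: [0.5675, 0.3441, 0.0871]
tool_rot: [0.81, 0.587, 0.0, 0.0]
ft_force: [-2.4, -0.2, 5.8]
grip_width: 0.0388
grip_force: 40.0
```

Seated: about 9 N of contact at the expected height. I'll release, lift clear and go to the collar.

Request:
arm_command:
  deltas: [0.2,0,0,0,0,0.2,0,0,0,0,0.2,0,0,0,0,0.2,0,0,-0.01,0,0.3,0,0,-0.03,0,0.3,0,0,-0.04,0,0.3,0,0,-0.03,0,0.3,0,0,0,0]

```text
time: 13.4
position: [0.5694, 0.3448, 0.2001]
tool_rot: [0.81, 0.587, 0.004, 0.001]
ft_force: [-0.6, -0.3, -1.0]
grip_width: 0.0566
grip_force: 0.0
```

Run:
```python
from h import *
o,p,yaw,M=pose(); print(o['time'],p,yaw,o['ft_force'])
plan(p,yaw,[.430,.088,.14],2.825)
im,d,K,T=shot('wrist','w6'); w=cloud(d,K,T)
n=np.hypot(w[...,0]-.5676,w[...,1]-.344)
for lo,hi,R in((.078,.0865,.06),(.098,.110,.03)):
    q=w[(n<R)&(w[...,2]>lo)&(w[...,2]<hi)]; print(len(q),np.median(q[:,2]),cv2.minEnclosingCircle(q[:,:2].astype(np.float32)))
```

```text
13.4 [0.56944249 0.34484511 0.20005432] 1.254383951894463 [-0.60637125 -0.28465841 -0.96278508]
[-0.0319, -0.0058, 0.0067, -0.1745]
[-0.0304, -0.0113, 0.0067, -0.1745]
[-0.028, -0.0164, 0.0067, -0.1745]
[-0.0247, -0.021, 0.0067, -0.1745]
[-0.0207, -0.025, 0.0067, -0.1745]
[-0.0161, -0.0282, 0.0067, -0.1745]
[-0.0109, -0.0306, 0.0067, -0.1745]
[-0.0054, -0.032, 0.0067, -0.1745]
[0.0002, -0.0325, 0.0067, -0.1745]
6176 0.08272229808678563 ((0.5678765177726746, 0.3450247347354889), 0.049959465861320496)
1169 0.10469337799765571 ((0.5677923560142517, 0.345283180475235), 0.019898168742656708)
```

The stone is home: its faces are at 0.0827 and 0.1047 (0.082 and 0.104 expected), level and centred.

Request:
arm_command:
  deltas: [0.6,-0.0319,-0.0058,0.0067,-0.1745,0.6,-0.0304,-0.0113,0.0067,-0.1745,0.6,-0.028,-0.0164,0.0067,-0.1745,0.6,-0.0247,-0.021,0.0067,-0.1745,0.6,-0.0207,-0.025,0.0067,-0.1745,0.6,-0.0161,-0.0282,0.0067,-0.1745,0.6,-0.0109,-0.0306,0.0067,-0.1745,0.6,-0.0054,-0.032,0.0067,-0.1745,0.6,0.0002,-0.0325,0.0067,-0.1745,0.6,0,0,0,0,0.6,0,0,0,0,0.6,0,0,0,0]

```text
time: 14.95
position: [0.4287, 0.0879, 0.1359]
tool_rot: [0.158, 0.987, 0.0, 0.0]
ft_force: [0.9, 0.5, 0.4]
grip_width: 0.0698
grip_force: 0.0
```

Run:
```python
from h import *
im,d,K,T=shot('wrist','w7'); w=cloud(d,K,T)
o,p,yaw,M=pose(); print(o['time'],p,yaw,o['joint_velocities'].round(3))
n=np.hypot(w[...,0]-.431,w[...,1]-.088)
for lo,hi,R in((.023,.03,.035),(.003,.03,.035)):
    q=w[(n<R)&(w[...,2]>lo)&(w[...,2]<hi)]; print(len(q),np.median(q[:,2]),cv2.minEnclosingCircle(q[:,:2].astype(np.float32)))
    if lo>.02: c=cv2.minEnclosingCircle(q[:,:2].astype(np.float32))[0]
plan(p,yaw,[*c,.008],yaw,step=.2)
```

```text
15.0 [0.42864557 0.08790846 0.13598837] 2.8251897200612395 [ 0.001 -0.001  0.003 -0.001  0.001 -0.006]
1133 0.026740427750556295 ((0.42951518297195435, 0.0898192971944809), 0.02052883245050907)
1531 0.02637536370855259 ((0.4362739324569702, 0.09015942364931107), 0.029177531599998474)
[-0.0002, 0.0021, 0.128, 0.0]
```

Request:
arm_command:
  deltas: [0.6,0,0.002,0.04,0,0.4,0,0,0.04,0,0.4,0,0,0.035,0,0.4,0,0,0.012,0,0.4,0,0,0,0,-0.4,0,0,0,0,-0.4,0,0,0,0,-0.4,0,0,0,0,-0.4,0,0,0,0]
  newtons: 5

```text
time: 16.12
position: [0.4291, 0.0891, 0.0097]
tool_rot: [0.158, 0.987, 0.0, 0.001]
ft_force: [-0.3, 0.5, 7.2]
grip_width: 0.0388
grip_force: 5.0
```

Request:
arm_command:
  deltas: [0.2,0,0,0,0,0.2,0,0,0,0,0.2,0,0,0,0.1745,0.2,0,0,0,0.1745,0.2,0,0,0,0.1745,0.2,0,0,0,0.1745,0.2,0,0,0,0.1745,0.2,0,0,0,0.1745,0.2,0,0,0,0.1745,0.2,0,0,0,0.1745,0.2,0,0,0,0.1745,0.2,0,0,0,0]

```text
time: 17.62
position: [0.4285, 0.0891, 0.0088]
tool_rot: [0.809, 0.588, -0.0, -0.0]
ft_force: [-1.1, -0.2, 0.3]
grip_width: 0.0522
grip_force: 0.0
```

Request:
arm_command:
  deltas: [-0.4,0,0,0,0,-0.4,0,0,0,0,-0.4,0,0,0,0,-0.4,0,0,0,0]
  newtons: 30

```text
time: 18.12
position: [0.4286, 0.0891, 0.0089]
tool_rot: [0.81, 0.587, -0.0, -0.0]
ft_force: [0.3, 0.2, -1.1]
grip_width: 0.0395
grip_force: 30.0
```

Run:
```python
from h import *
o,p,yaw,M=pose(); print(o['time'],p,yaw,o['ft_force'],o['grip_width'])
plan([.43,.09,.20],yaw,[.5676,.344,.20],yaw)
```

```text
18.125 [0.4285513  0.08913482 0.00890326] 1.254641565968705 [ 0.3370767   0.16535727 -1.06068084] 0.03951809175838132
[0.0568, 0.0104, -0.0, 0.0]
[0.0568, 0.0104, -0.0, 0.0]
[0.0568, 0.0104, -0.0, 0.0]
[0.0568, 0.0104, -0.0, 0.0]
[0.0568, 0.0104, -0.0, 0.0]
```

Request:
arm_command:
  deltas: [-0.4,0,0,-0.02,0,-0.4,0,0,-0.05,0,-0.4,0,0,-0.05,0,-0.4,0,0,-0.05,0,-0.4,0.0571,0.0106,0,0,-0.4,0.0571,0.0106,0,0,-0.4,0.0571,0.0106,0,0,-0.4,0.0571,0.0106,0,0,-0.4,0.0571,0.0106,0,0,-0.4,0,0,0.015,0,-0.4,0,0,0.01,0,-0.4,0,0,0,0]

```text
time: 19.62
position: [0.5657, 0.3422, 0.1521]
tool_rot: [0.81, 0.586, -0.003, -0.001]
ft_force: [0.6, 0.1, -1.3]
grip_width: 0.0395
grip_force: 30.0
```

Request:
arm_command:
  deltas: [-0.4,0,0,0,0,-0.4,0,0,0,0,-0.4,0,0,0,0,-0.4,0,0,0,0]

```text
time: 20.12
position: [0.5679, 0.3439, 0.1543]
tool_rot: [0.81, 0.587, 0.0, 0.0]
ft_force: [-0.6, -0.4, -0.9]
grip_width: 0.0397
grip_force: 30.0
```

Run:
```python
from h import *
im,d,K,T=shot('wrist','w8'); w=cloud(d,K,T)
o,p,yaw,M=pose(); print(o['time'],p,yaw,o['joint_velocities'].round(3))
plan(p,yaw,[.5676,.344,p[2]],yaw)
n=np.hypot(w[...,0]-.5676,w[...,1]-.344)
for lo,hi,R in((.078,.0865,.06),(p[2]+.012,p[2]+.025,.03)):
    q=w[(n<R)&(w[...,2]>lo)&(w[...,2]<hi)]; print(len(q),np.median(q[:,2]),cv2.minEnclosingCircle(q[:,:2].astype(np.float32)))
```

```text
20.175 [0.56788767 0.34394901 0.15420912] 1.2542259830555038 [ 0.002  0.003 -0.001  0.     0.    -0.   ]
[-0.0, -0.0003, -0.0, 0.0]
6008 0.0826904475603191 ((0.5674836039543152, 0.3451897203922272), 0.0499129556119442)
2460 0.1718610554614629 ((0.570396363735199, 0.35289567708969116), 0.027621863409876823)
```

Request:
arm_command:
  deltas: [-0.4,0,-0.0003,0.005,0,-0.4,0,0,0.005,0,-0.4,0,0,0.005,0,-0.4,0,0,0.005,0,-0.4,0,0,0,0,-0.4,0,0,0,0]

```text
time: 20.92
position: [0.5673, 0.3438, 0.1337]
tool_rot: [0.81, 0.587, -0.001, 0.0]
ft_force: [0.6, -1.7, -1.5]
grip_width: 0.0395
grip_force: 30.0
```

Request:
arm_command:
  deltas: [-0.4,0,0,0.006,0,-0.4,0,0,0.006,0,-0.4,0,0,0.004,0,-0.4,0,0,0.003,0,-0.4,0,0,0.002,0,-0.4,0,0,0,0,-0.4,0,0,0,0,-0.4,0,0,0,0]

```text
time: 21.92
position: [0.5674, 0.3438, 0.1131]
tool_rot: [0.81, 0.587, -0.0, 0.0]
ft_force: [-1.6, -5.1, 2.0]
grip_width: 0.0396
grip_force: 30.0
```

Request:
arm_command:
  deltas: [-0.4,0,0,0.001,0,-0.4,0,0,0,0,-0.4,0,0,0,0,-0.4,0,0,0,0]

```text
time: 22.42
position: [0.5674, 0.3438, 0.113]
tool_rot: [0.81, 0.587, -0.0, 0.0]
ft_force: [-2.9, -5.5, 6.6]
grip_width: 0.0396
grip_force: 30.0
```

Seated. Releasing and lifting.

Request:
arm_command:
  deltas: [0.2,0,0,0,0,0.2,0,0,0,0,0.2,0,0,0,0,0.2,0,0,-0.01,0,0.2,0,0,-0.03,0,0.2,0,0,-0.04,0,0.2,0,0,-0.02,0,0.2,0,0,0,0,0.2,0,0,0,0]

```text
time: 23.55
position: [0.5669, 0.3439, 0.2112]
tool_rot: [0.81, 0.587, -0.001, -0.0]
ft_force: [-0.1, 0.1, -1.1]
grip_width: 0.0526
grip_force: 0.0
```

Run:
```python
from h import *
im,d,K,T=shot('wrist','w9'); w=cloud(d,K,T)
o,p,yaw,M=pose(); print(o['time'],p,yaw)
n=np.hypot(w[...,0]-.5676,w[...,1]-.344)
for lo,hi,R in((.078,.0865,.06),(.122,.1335,.03),(.1055,.1135,.03)):
    q=w[(n<R)&(w[...,2]>lo)&(w[...,2]<hi)]; print(len(q),np.median(q[:,2]),cv2.minEnclosingCircle(q[:,:2].astype(np.float32)))
plan([.5674,.3438,.213],1.254,[.467,.263,.20],1.254)
```

```text
23.6 [0.56665832 0.3437613  0.21062216] 1.2543021035129336
5178 0.08274406442048785 ((0.5677246451377869, 0.3451942205429077), 0.04983270540833473)
1558 0.130644884917036 ((0.5677508115768433, 0.34526002407073975), 0.02078167349100113)
246 0.10945375401245569 ((0.5678765773773193, 0.34600168466567993), 0.022887008264660835)
[-0.036, -0.0234, 0.0043, 0.0]
[-0.036, -0.0234, 0.0043, 0.0]
[-0.036, -0.0234, 0.0043, 0.0]
```

The collar is home: its top is at 0.1306 against 0.130 expected. On to the dial.

Request:
arm_command:
  deltas: [0.2,-0.036,-0.0234,0.0043,0,0.2,-0.036,-0.0234,0.0043,0,0.2,-0.036,-0.0234,0.0043,0,0.2,0,0,0,0,0.2,0,0,0,0,0.2,0,0,0,0]

```text
time: 24.35
position: [0.4685, 0.2639, 0.199]
tool_rot: [0.81, 0.587, 0.001, 0.0]
ft_force: [-0.0, -0.2, 0.6]
grip_width: 0.0523
grip_force: 0.0
```

Run:
```python
from h import *
im,d,K,T=shot('wrist','w10'); w=cloud(d,K,T)
o,p,yaw,M=pose(); print(o['time'],p,yaw)
n=np.hypot(w[...,0]-.467,w[...,1]-.263)
q=w[(n<.035)&(w[...,2]>.086)&(w[...,2]<.1)][:,:2]; print(len(q),q.mean(0),cv2.minAreaRect((q*1000).astype(np.float32)))
c=np.cov(q.T); e,v=np.linalg.eigh(c); print('ang',np.arctan2(v[1,1],v[0,1])%np.pi)
q=w[(n<.035)&(w[...,2]>.062)&(w[...,2]<.07)]; print(len(q),np.median(q[:,2]),cv2.minEnclosingCircle(q[:,:2].astype(np.float32)))
ax=np.array([.5676,.344]); 
cv2.imwrite('pics/c10.png',cv2.resize(im[100:300,180:390],None,fx=3,fy=3)[:,:,::-1])
```

```text
24.4 [0.46835687 0.26387571 0.19896633] 1.2546075423163898
584 [0.46711947 0.26691931] ((466.7835998535156, 265.80126953125), (43.901912689208984, 11.986957550048828), 73.95494079589844)
ang 1.2890685008428782
805 0.06926388550935303 ((0.46672356128692627, 0.26542118191719055), 0.02403188683092594)
```

View pics/c10.png

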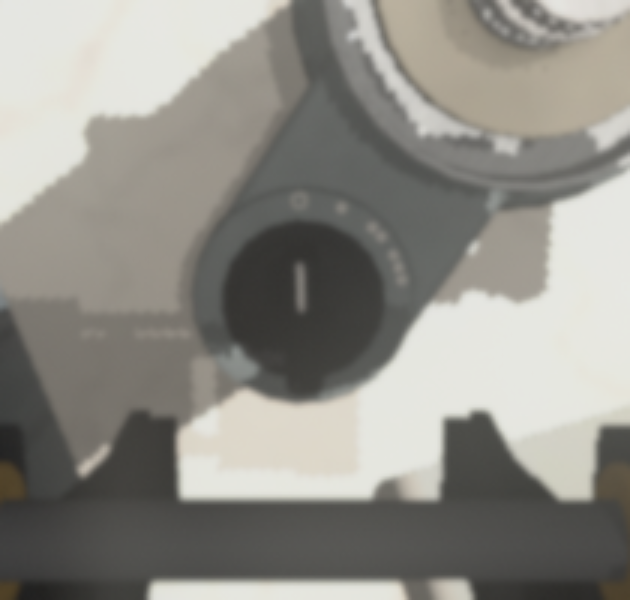

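The crop shows the dial bar with its pointer mark upwards, towards the open-circle mark, so the dial is off. The 1, 2 and 3-dot marks follow clockwise. The bar centre is (0.4668,0.2656) at angle 1.29, and its distance from the spindle is 127.7 mm, as given (128 mm). I'll align and descend.

Request:
arm_command:
  deltas: [0.0,0.0011,-0.002,0.03,-0.036,0.0,0,0,0.04,0,0.0,0,0,0.03,0,0,0,0,0.016,0,0,0,0,0.01,0,0,0,0,0,0,0,0,0,0,0,0,0,0,0,0]

```text
time: 25.4
position: [0.4663, 0.2652, 0.074]
tool_rot: [0.799, 0.601, 0.001, 0.0]
ft_force: [-0.1, 0.6, 0.3]
grip_width: 0.0435
grip_force: 0.0
```

Run:
```python
from h import *
o,p,yaw,M=pose(); print(o['time'],p,yaw,o['ft_force'],o['q'])
plan(p,yaw,[.4668,.2656,.073],1.291)
```

```text
25.4 [0.46629165 0.26517107 0.07395906] 1.2903312322165044 [-0.06906585  0.60070129  0.32143568] [ 3.08639343e-01  6.34683854e-01  1.77859919e+00 -3.93841077e-06
  7.26337162e-01  5.89108277e-01]
[0.0006, 0.0004, 0.001, -0.0007]
```

Request:
arm_command:
  deltas: [-1,0.0005,0.0003,0.001,0,-1,0,0,0,0,-1,0,0,0,0,-1,0,0,0,0,-1,0,0,0,0]
  newtons: 45

```text
time: 26.02
position: [0.4666, 0.2652, 0.0721]
tool_rot: [0.799, 0.601, 0.0, 0.0]
ft_force: [2.1, -1.1, -0.1]
grip_width: 0.0118
grip_force: 45.0
```

Request:
arm_command:
  deltas: [-1,0,0,0,0.12,-1,0,0,0,0.12,-1,0,0,0,0.12,-1,0,0,0,0.12,-1,0,0,0,0.12,-1,0,0,0,0.12,-1,0,0,0,0.12,-1,0,0,0,0.12,-1,0,0,0,0.12,-1,0,0,0,0.12,-1,0,0,0,0.03,-1,0,0,0,0]

```text
time: 27.52
position: [0.4676, 0.264, 0.0721]
tool_rot: [1.0, 0.031, 0.001, 0.001]
ft_force: [3.9, -5.7, -0.3]
grip_width: 0.0116
grip_force: 45.0
```

Run:
```python
from h import *
o,p,yaw,M=pose(); print(o['time'],p,yaw,1.291-yaw,o['ft_force'],o['moment'],o['grip_width'],o['grip_force'])
```

```text
27.525 [0.46758297 0.26401044 0.07210618] 0.06162433015271466 1.2293756698472853 [ 3.8749716  -5.68125145 -0.28460166] [-1.05117393 -0.37578029  0.04140667] 0.01162728252374808 44.999567745253444
```

Request:
arm_command:
  deltas: [-1,0,0,0,0.03,-1,0,0,0,0.02,-1,0,0,0,0.0,-1,0,0,0,0,-1,0,0,0,0,-1,0,0,0,0,-1,0,0,0,0]

```text
time: 28.4
position: [0.4676, 0.2639, 0.0721]
tool_rot: [1.0, 0.007, 0.001, 0.001]
ft_force: [2.7, -6.2, -0.9]
grip_width: 0.0117
grip_force: 45.0
```

Run:
```python
from h import *
im,d,K,T=shot('wrist','w11'); w=cloud(d,K,T)
o,p,yaw,M=pose(); print(o['time'],p,yaw,1.291-yaw,o['ft_force'],o['moment'],o['grip_width'],o['joint_velocities'].round(3))
print(pix([.4668,.2656,.096],K,T))
n=np.hypot(w[...,0]-.4668,w[...,1]-.2656)
q=w[(n<.026)&(w[...,2]>.09)&(w[...,2]<.1)][:,:2]
print(len(q), q.mean(0), cv2.minAreaRect((q*1000).astype(np.float32)) if len(q)>3 else '')
n=np.hypot(w[...,0]-.5676,w[...,1]-.344)
for lo,hi,R in((.078,.0865,.06),(.122,.1335,.03)):
    q=w[(n<R)&(w[...,2]>lo)&(w[...,2]<hi)]; print(len(q),np.median(q[:,2]),cv2.minEnclosingCircle(q[:,:2].astype(np.float32)))
cv2.imwrite('pics/c11.png',cv2.resize(im[80:330,160:420],None,fx=2.3,fy=2.3)[:,:,::-1])
```

```text
28.45 [0.46757321 0.26393068 0.07208214] 0.013991322489234619 1.2770086775107654 [ 2.65083918 -6.43216568 -0.2827639 ] [-1.03382822 -0.43641316  0.49596876] 0.011848399392742003 [-0.001  0.001  0.001 -0.001  0.001  0.   ]
(np.float64(281.3927261494812), np.float64(273.8750833715876))
1508 [0.47317898 0.26501567] ((468.3429870605469, 261.5628662109375), (44.0714225769043, 29.823575973510742), 18.731060028076172)
16494 0.08288565632100912 ((0.5670639872550964, 0.3444221317768097), 0.05014991760253906)
9644 0.1306810658855389 ((0.5665794014930725, 0.34347912669181824), 0.020723966881632805)
```

View pics/c11.png

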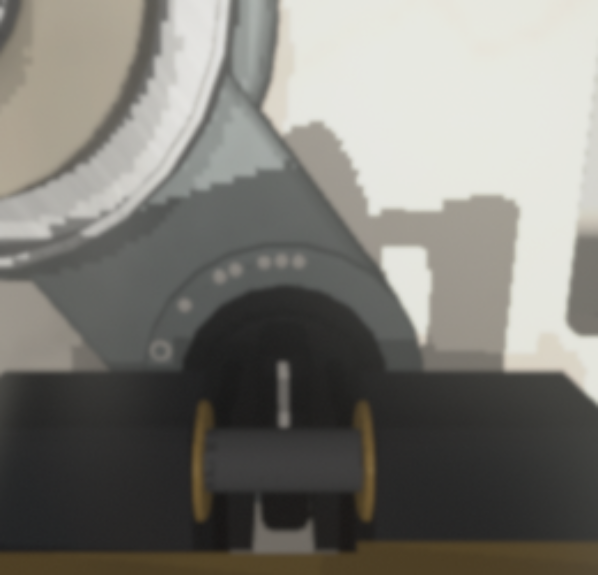

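The pointer (283,365) lies on the three-dot mark (281,262). The moment jumped from 0.04 to 0.50 N m, so the dial is held against its end stop and at rest. The stone and collar are still home, so I'm handing in.

```bash
python3 -c "
from rig import order; print(order.hand_in())"
```

```text
the job is handed in; nothing more can be done
None
```

I fitted the stone and then the collar, both fully home by the last measurement, and handed the job in at about 28.5 s with the gripper still holding the dial against its end stop at the three-dot mark; no verdict came back.

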